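# Set up a filtration unit on the vacuum manifold

### The arm

A 6-joint arm with a two-finger parallel gripper is mounted at the origin on a cart in front of the work surface, level with it; the furniture and walls round the work are solid. World frame = base frame: x ahead of the robot, y to its left, z up, the work surface at z = 0. Lengths are in m, angles in degrees, forces in N, time in s.
With the tool pointing down it reaches from about 0.375 to 0.9 m from the base axis. Payload 3.1 kg.
Tool frame: the origin (TCP) lies at the very end of the fingers, on their centre line; the grasp point (between the pads) lies 19 mm behind it (bot.tcp_to_grasp is the distance from the TCP to the grasp point, in m); z points along the fingers, y is the direction in which the jaws open and shut (so a half turn about z gives the same grasp; the last joint's range is limited). The gripper opens to 87 mm and grips with 3 to 60 N. Pads are 19 mm wide; open, the fingers measure 117 mm over their backs; the gripper's body (75 mm by 190 mm) begins 51 mm behind the grasp point.
Start: joints at [-73.539, 30.224, 82.088, -0, 67.689, -10.227], TCP at [0.281, -0.558, 0.223] pointing down, gripper open.
Joint ranges: [-176.69, 176.69], [-43.24, 126.21], [12.49, 139.97], [-82, 262], [0, 151.66], [-163.58, 163.58]. Speed limits (degrees/s): [159.86, 159.86, 180, 180, 180, 180].

### API

Orientations are given as a 3x3 rotation matrix whose columns are the frame's x, y, z axes.
In Python, from rig import telemetry, eyes, order, bot gives the robot as it stands. The module is installed in compiled form; this text tells all that it offers.
- The arm moves only by the tool servo_tool, never from a script. Its argument "targets" is a list of rows, each a list of 2 entries, a list of its own where there are three numbers: the shift along the tool's x, y, z in m, then the turn, a rotation vector about the tool's x, y, z in rad. In form: [[[tx, ty, tz], [wx, wy, wz]], ...]. A call has 1 to 12 rows; each row is the pose to reach, as a shift and turn from the pose commanded when the call began, along the tool's axes at that moment; what a row does not reach only later rows make up. A row lasts 1/8 s, in which the tool goes at most 62.5 mm and 10.7 degrees, less where a joint would pass 70% of its speed; a pose out of reach is approached as far as the arm can. A call with a gripper value outside its range is refused whole. "gripper" is the finger opening in m, from 0 to 0.087, set as the call begins (left out, the last holds). The fingers move at their own pace and stop on an object; the grip force is fixed at half the most. Time passes only in rows, so rows that repeat a pose let the fingers close. It gives the time, the measured TCP pose, the force and the opening at its end, in the units of the state.
- telemetry.read_state(): the state, without advancing time (a new reading comes with each control period).
- eyes.capture(name): name is "scene" or "top" or "wrist"; returns a dict with "pixels" (384x512x3 uint8, blue, green, red), "intrinsics" (3x3 intrinsics, pixels), "extrinsics" (4x4, takes a point from camera to world coordinates); the wrist camera has in their place "T_tool_cam" (4x4, takes a point from camera to tool coordinates, whose origin is the TCP and whose axes are the flange's). Camera axes: x right, y down, z forward; pixel columns grow to the right and rows downward; lengths in m; the calibration is good to about 2 mm. A picture is of the moment at which its call begins: read the wrist's pose just before it. There is no depth.
- order.hand_in(): hands the job in, once; it reports no verdict.
The state is a dict: "time_s": time; "joint_positions": joint angles; "qvel": joint speeds; "tau": joint torques, N m; "position": TCP position; "tcp_rot": TCP orientation; "force": force on the tool from outside, world axes, zero at the start; "moment": the same for the moment, N m; "opening": opening from 0.0 (shut) to 1.0 (fully open).
Only numpy, scipy, OpenCV 4.12 (cv2) and the standard library are available. Lean on these libraries where they do the work, as an engineer would, in place of code of your own. Each camera call takes 0.05 s, during which the arm holds its last target. There are 200 camera calls.

### The job

Set up the filtration unit on the one open port of the vacuum manifold (the other two are stoppered): lift the filter head straight out of the deep well of its drying block and seat its stem fully home in the open port, then lay the support disc flat in the recess of the head, then stand the funnel, wide flange down, over the disc, and last close the funnel with its lid. Build it up on the port in that order, one part at a time, and leave every part upright, centred and sitting fully down on the one below.

Things in the scene. Friction and masses are not known exactly. Their poses are not given: they have to be found in the camera images.
- manifold: fixed vacuum manifold: steel tube 32 mm thick, 310 mm long, along the body's y axis, its axis 36 mm above the bench, on two feet. Origin on the bench under its middle. Three ports stand on it in a row, at y = -105, 0 and +105 mm of its frame; which one is open changes.
- port_open: the open port: fixed upright steel socket, 38 mm across, rim 85 mm above the bench. Its mouth is a cone 29 mm wide at the rim, narrowing to an 18 mm bore 12 mm down; bore floor 18 mm above the bench. In front (-x of its frame) a stopcock, lever pointing down, reaching 42 mm from the axis, below 63 mm. Origin on the bench on the port's axis, z up.
- port_plugged_a: a port like the open one, but closed by a dark rubber stopper, flat top 103 mm above the bench; its lever points sideways. Not to be used. Origin on the bench on its axis.
- port_plugged_b: the other port closed by a rubber stopper, the same as port_plugged_a.
- drying_block: fixed grey plastic block 85 x 165 x 72 mm (x, y, z) with two vertical wells 18 mm wide and 66 mm deep; origin at the centre of its underside. The filter head stands in the well at y = -40 mm of its frame; the other well, at y = +48 mm, is empty.
- filter_head: loose steel part, 92 mm tall, 0.22 kg: stem 16 mm thick, 62 mm long, foot tapered; on it a round head, underside 37 mm across, 60 mm across (hold here) from 70 to 92 mm up; recess in its top 49 mm wide, 3 mm deep. Origin at the foot's tip, z up; 10 mm above the bench in the block (raise over 65 mm to free it), 23 mm when seated, underside on the port's rim.
- support_disc: loose flat round steel disc with a woven screen on top, 46 mm across, 14 mm thick, 0.09 kg, edges bevelled, lying on the bench; origin at the centre of its underside. In place it lies in the head's recess, origin 89 mm above the head's, standing 11 mm proud of its rim: so hold it with the fingertips at least 5 mm above its underside.
- funnel: loose aluminium tube, open at both ends, upright, 70 mm tall, 56 mm across, wall 3.5 mm, 0.13 kg; lower flange 61 mm across, 9 mm high, its mouth 54 mm narrowing to 49 mm inside; upper bead 59 mm, 52 mm inside. Origin at the centre of the lower end. In place the flange stands on the head's rim round the disc, origin 92 mm above the head's.
- funnel_lid: loose round white lid, 62 mm across, 0.06 kg, standing on a spigot 8 mm high, 39 to 43 mm wide, under its 6 mm plate; above it a black knob 20 mm wide, 20 mm tall, to hold (widest 24 to 32 mm above the origin, top 34 mm). Origin at the centre of the spigot's underside. In place the plate lies on the funnel, spigot inside, origin 62 mm above the funnel's.
There are look-alikes about, which are no part of the job. Leave any green, red or yellow look-alike of the funnel_lid alone.

How it is judged (in metres and radians):
On the way, in this order (a step that is already met when the one before it is completed fails the run):
1. the filter head is seated fully home in the open port (horizontal distance between filter_head and port_open below 0.005 m and z of filter_head in the frame of port_open between 0.018 and 0.0265 m and angle between filter_head's own z axis and vertical below 0.06 rad), for 0.2 s.
2. the support disc lies flat in the recess of the seated head (all of step 1 and horizontal distance between support_disc and filter_head below 0.005 m and z of support_disc in the frame of filter_head between 0.085 and 0.0915 m and angle between support_disc's own z axis and vertical below 0.06 rad), for 0.2 s.
3. the funnel stands over the disc on the head's rim (all of step 2 and horizontal distance between funnel and filter_head below 0.007 m and z of funnel in the frame of filter_head between 0.088 and 0.0945 m and angle between funnel's own z axis and vertical below 0.06 rad), for 0.2 s.
4. the lid closes the funnel (all of step 3 and horizontal distance between funnel_lid and funnel below 0.007 m and z of funnel_lid in the frame of funnel between 0.058 and 0.0645 m and angle between funnel_lid's own z axis and vertical below 0.06 rad), for 0.2 s.
At the end, for the whole second after the job is handed in: Head fully down in the open port (within 5 mm of its axis, 3.5 mm high at most), disc in its recess (5 mm), funnel on the head's rim (7 mm), lid on the funnel (7 mm), each at most 2.5 mm above its seat; all upright within 0.06 rad, released and at rest (all of step 4 and linear speed of each of filter_head, support_disc, funnel, funnel_lid below 0.02 m/s); the robot touches nothing.
It also fails if it takes over 88 s, if anything falls off the work surface, if the arm or the gripper's body presses on something with over 40 N, if the wrist force passes 120 N, or if a joint passes its speed limit or range.

## Working session

There is one attempt and no reset: what is moved stays moved. The work goes in short steps, Python scripts to look and compute and a tool call to move; the robot and the scene stay as the last step left them, time stands still between calls to the robot, and variables do not carry over. Pictures are saved under pics/ and viewed, about 12 in all and at most 16, crops included, and the job is handed in when it is done.

Besides the shell and the picture viewer there is one more tool, called as name([rows], argument=value, ...), one row to a line, values as JSON. servo_tool: Moves the arm, as the interface text tells. Its arguments: {"type":"object","properties":{"targets":{"type":"array","items":{"type":"array"}},"gripper":{"type":"number"}},"required":["targets"]}

```bash
mkdir -p pics; python3 - <<'E'
from rig import telemetry, eyes, order, bot
import cv2,numpy as np
s=telemetry.read_state();print(s['time_s'],s['position'],s['tcp_rot'],s['force'],s['opening'],bot.tcp_to_grasp)
for n in ['scene','top','wrist']:
    c=eyes.capture(n);cv2.imwrite(f'pics/{n}0.png',c['pixels']);print(n,{k:np.round(v,4).tolist() for k,v in c.items() if k!='pixels'})
E
```

```text
0.0 [ 0.28049625 -0.55769143  0.22157305] [[ 8.93474527e-01  4.49113407e-01 -6.45601866e-04]
 [ 4.49113734e-01 -8.93472208e-01  2.06558488e-03]
 [ 3.50854540e-04 -2.13549614e-03 -9.99997658e-01]] [-0.08093953 -0.19278926 -0.27569234] 0.9978723110561528 0.0187
scene {'intrinsics': [[388.2341, 0.0, 250.0383], [0.0, 388.2341, 190.6362], [0.0, 0.0, 1.0]], 'extrinsics': [[-0.8482, -0.2303, 0.477, -0.0632], [-0.5296, 0.374, -0.7613, 0.9542], [-0.0031, -0.8984, -0.4392, 0.6018], [0.0, 0.0, 0.0, 1.0]]}
top {'intrinsics': [[495.1345, 0.0, 258.2455], [0.0, 495.1345, 184.945], [0.0, 0.0, 1.0]], 'extrinsics': [[0.0192, -0.9887, 0.1488, 0.2625], [-0.9998, -0.0198, -0.0029, 0.0473], [0.0058, -0.1487, -0.9889, 1.6714], [0.0, 0.0, 0.0, 1.0]]}
wrist {'intrinsics': [[342.1697, 0.0, 256.202], [0.0, 342.1697, 191.9526], [0.0, 0.0, 1.0]], 'T_tool_cam': [[0.0, -0.9653, -0.2611, 0.0707], [1.0, -0.0002, 0.0008, 0.0003], [-0.0008, -0.2611, 0.9653, -0.1627], [0.0, 0.0, 0.0, 1.0]]}
```

View pics/top0.png

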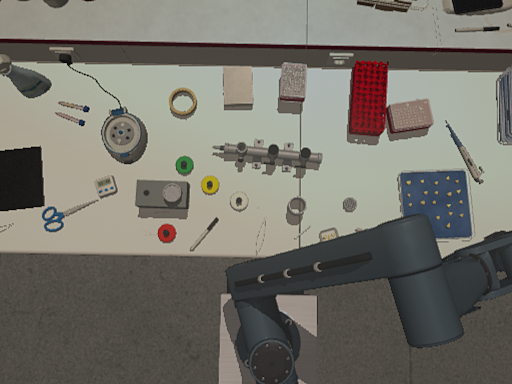

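View pics/scene0.png

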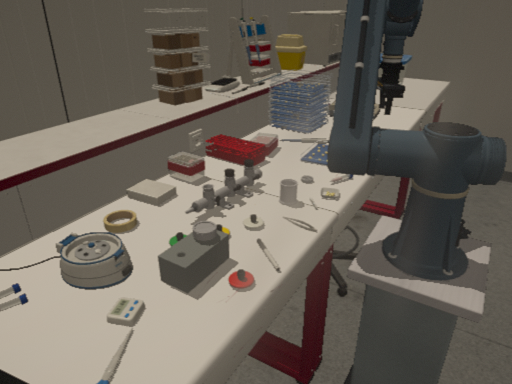

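The top view shows the block at (162,195) with the head at (172,193), and the manifold running from (218,150) to (320,158). The white lid is at (239,201), the funnel at (297,205) and the disc at (349,204). I'll zoom in next.

```bash
python3 - <<'E'
import cv2
a=cv2.imread('pics/top0.png')[125:250,130:370];cv2.imwrite('pics/topz.png',cv2.resize(a,None,fx=3.3,fy=3.3,interpolation=cv2.INTER_CUBIC))
E
```

```text
(no output)
```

View pics/topz.png

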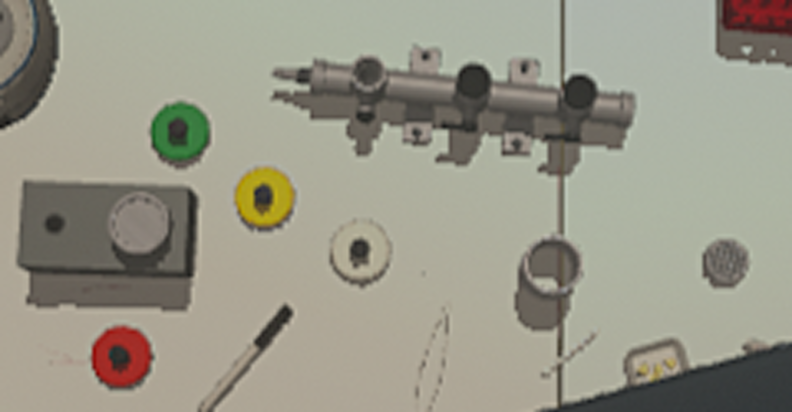

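```bash
cat > h.py <<'E'
from rig import telemetry, eyes, order, bot
import cv2,numpy as np
from scipy.spatial.transform import Rotation as Ro
def ray(uv,K,T,z):
    d=T[:3,:3]@np.linalg.solve(K,[uv[0],uv[1],1.]);o=T[:3,3]
    return o+d*(z-o[2])/d[2]
def wtool():
    s=telemetry.read_state();T=np.eye(4);T[:3,:3]=s['tcp_rot'];T[:3,3]=s['position'];return T,s
def wcap(name):
    T,s=wtool();c=eyes.capture('wrist');cv2.imwrite(f'pics/{name}.png',c['pixels'])
    W=T@c['T_tool_cam'];np.savez(f'pics/{name}.npz',K=c['intrinsics'],T=W);return c['pixels'],c['intrinsics'],W
def proj(p,K,T):
    q=np.linalg.inv(T)@np.append(p,1);q=K@q[:3];return q[:2]/q[2]
def row(p,yaw=90):
    "shift and turn from the measured pose to world TCP p, pointing down"
    T,s=wtool();y=np.radians(yaw);c,n=np.cos(y),np.sin(y)
    R=np.array([[c,n,0],[n,-c,0],[0,0,-1.]])
    print('t',round(s['time_s'],2),'pos',np.round(s['position'],4),'row',np.round(T[:3,:3].T@(np.array(p)-T[:3,3]),4).tolist(),np.round(Ro.from_matrix(T[:3,:3].T@R).as_rotvec(),4).tolist())
E
python3 - <<'E'
from h import *
c=eyes.capture('top');K,T=c['intrinsics'],c['extrinsics']
for n,u,v,z in [('port',369,74,.085),('pa',473,81,.103),('pb',580,91,.103),('head',139,223,.102),('funnel',550,267,.07),('disc',726,262,.014),('lid',360,249,.034),('lidplate',360,251,.014),('yellow',265,197,.014)]:
    print(n,np.round(ray((130+u/3.3,125+v/3.3),K,T,z),4))
row([.45,.26,.25])
E
```

```text
port [0.6244 0.0989 0.085 ]
pa [ 0.6154 -0.0039  0.103 ]
pb [ 0.6075 -0.109   0.103 ]
head [0.4685 0.3173 0.102 ]
funnel [ 0.4371 -0.0836  0.07  ]
disc [ 0.4519 -0.2679  0.014 ]
lid [0.4554 0.1053 0.034 ]
lidplate [0.4557 0.1059 0.014 ]
yellow [0.5095 0.2047 0.014 ]
t 0.2 pos [ 0.2806 -0.558   0.2219] row [0.5188, -0.6547, -0.0271] [-0.0011, -0.0009, -1.1049]
```

```bash
python3 - <<'E'
from h import *
row([.46,-.26,.25])
E
```

```text
t 0.2 pos [ 0.2806 -0.558   0.2219] row [0.2941, -0.1857, -0.0277] [-0.0011, -0.0009, -1.1049]
```

servo_tool([
  [[0.294,-0.186,-0.028],[-0.001,-0.001,-1.105]],
  [[0.294,-0.186,-0.028],[-0.001,-0.001,-1.105]],
  [[0.294,-0.186,-0.028],[-0.001,-0.001,-1.105]],
  [[0.294,-0.186,-0.028],[-0.001,-0.001,-1.105]],
  [[0.294,-0.186,-0.028],[-0.001,-0.001,-1.105]],
  [[0.294,-0.186,-0.028],[-0.001,-0.001,-1.105]],
  [[0.294,-0.186,-0.028],[-0.001,-0.001,-1.105]],
  [[0.294,-0.186,-0.028],[-0.001,-0.001,-1.105]],
])

```text
time_s: 1.2
position: [0.4597, -0.2606, 0.2505]
tcp_rot: [[0.001, 1.0, 0.0], [1.0, -0.001, -0.002], [-0.002, 0.0, -1.0]]
force: [-0.1, -0.6, -0.1]
opening: 1.001
```

```bash
python3 - <<'E'
from h import *
wcap('w_disc'); print(wtool()[1]['tcp_rot'].round(4))
row([.46,0.02,.25])
E
```

```text
[[ 0.0019  1.      0.    ]
 [ 1.     -0.0019 -0.0017]
 [-0.0017  0.     -1.    ]]
t 1.25 pos [ 0.4595 -0.2611  0.2504] row [0.2811, -0.0, -0.0001] [0.0, 0.0017, -0.0019]
```

servo_tool([
  [[0.281,0,0],[0,0,0]],
  [[0.281,0,0],[0,0,0]],
  [[0.281,0,0],[0,0,0]],
  [[0.281,0,0],[0,0,0]],
  [[0.281,0,0],[0,0,0]],
  [[0.281,0,0],[0,0,0]],
])

```text
time_s: 2.0
position: [0.4596, 0.0213, 0.2501]
tcp_rot: [[-0.001, 1.0, -0.0], [1.0, 0.001, -0.001], [-0.001, -0.0, -1.0]]
force: [-0.0, -1.0, -0.4]
opening: 0.995
```

```bash
python3 - <<'E'
from h import *
wcap('w_mid')
row([.55,0.1,.28])
E
```

```text
t 2.05 pos [0.46   0.0202 0.2501] row [0.0798, 0.09, -0.03] [0.0004, 0.0021, -0.0001]
```

servo_tool([
  [[0.08,0.09,-0.03],[0,0,0]],
  [[0.08,0.09,-0.03],[0,0,0]],
  [[0.08,0.09,-0.03],[0,0,0]],
  [[0.08,0.09,-0.03],[0,0,0]],
])

```text
time_s: 2.55
position: [0.5493, 0.0989, 0.2793]
tcp_rot: [[0.002, 1.0, -0.002], [1.0, -0.002, -0.002], [-0.002, -0.002, -1.0]]
force: [0.5, -0.2, -0.1]
opening: 1.003
```

```bash
python3 - <<'E'
from h import *
wcap('w_port')
row([.468,0.317,.25])
E
```

```text
t 2.6 pos [0.5488 0.0989 0.2792] row [0.2179, -0.0813, 0.029] [-0.0025, 0.002, -0.0025]
```

servo_tool([
  [[0.218,-0.081,0.03],[-0.002,0.002,0]],
  [[0.218,-0.081,0.03],[-0.002,0.002,0]],
  [[0.218,-0.081,0.03],[-0.002,0.002,0]],
  [[0.218,-0.081,0.03],[-0.002,0.002,0]],
  [[0.218,-0.081,0.03],[-0.002,0.002,0]],
  [[0.218,-0.081,0.03],[-0.002,0.002,0]],
])

```text
time_s: 3.35
position: [0.4688, 0.3172, 0.2496]
tcp_rot: [[0.001, 1.0, 0.002], [1.0, -0.001, -0.0], [-0.0, 0.002, -1.0]]
force: [0.7, -0.1, 0.3]
opening: 1.001
```

```bash
python3 - <<'E'
from h import *
wcap('w_head')
r=[cv2.imread(f'pics/{n}.png') for n in ['w_disc','w_mid','w_port','w_head']]
cv2.imwrite('pics/q1.png',np.vstack([np.hstack(r[:2]),np.hstack(r[2:])])[:, :])
q=cv2.imread('pics/q1.png');cv2.imwrite('pics/q1.png',cv2.resize(q,(800,600),interpolation=cv2.INTER_AREA))
E
```

```text
(no output)
```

View pics/q1.png

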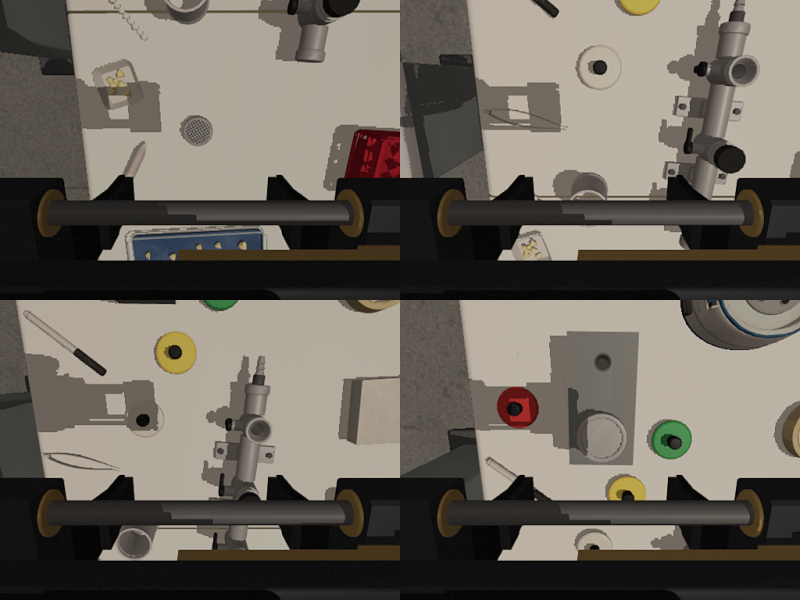

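```bash
cat >> h.py <<'E'
def circ(name,uv,z,D,tol=.12,win=1.5,p2=12):
    "circle of diameter D (m) at height z near pixel uv: Hough, return world centre and crop"
    im=cv2.imread(f'pics/{name}.png');d=np.load(f'pics/{name}.npz');K,T=d['K'],d['T']
    P=ray(uv,K,T,z);dep=(np.linalg.inv(T)@np.append(P,1))[2];r=K[0,0]*D/2/dep
    w=int(r*win)+4;x0,y0=int(uv[0])-w,int(uv[1])-w;x0=max(x0,0);y0=max(y0,0)
    S=6;c=cv2.resize(im[y0:y0+2*w,x0:x0+2*w],None,fx=S,fy=S,interpolation=cv2.INTER_CUBIC)
    g=cv2.GaussianBlur(cv2.cvtColor(c,cv2.COLOR_BGR2GRAY),(0,0),3)
    h=cv2.HoughCircles(g,cv2.HOUGH_GRADIENT,1,S,param1=60,param2=p2,minRadius=int(S*r*(1-tol)),maxRadius=int(S*r*(1+tol)))
    out=None
    if h is not None:
        for x,y,R in h[0][:1]:
            cv2.circle(c,(int(x),int(y)),int(R),(0,255,0),1);cv2.circle(c,(int(x),int(y)),2,(0,0,255),-1)
            u=(x0+(x+.5)/S-.5,y0+(y+.5)/S-.5);out=ray(u,K,T,z)
            print(name,'px',np.round(u,1),'r/rexp',round(R/S/r,3),'world',out.round(4))
    return out,cv2.resize(c,(380,280))
E
python3 - <<'E'
from h import *
a=[circ('w_head',(260,175),.102,.06)[1],circ('w_port',(331.5,166),.085,.038)[1],circ('w_disc',(252,166),.014,.046)[1],circ('w_mid',(256,87),.014,.062)[1]]
cv2.imwrite('pics/q2.png',np.vstack([np.hstack(a[:2]),np.hstack(a[2:])]))
E
```

```text
w_head px [258.  176.3] r/rexp 0.967 world [0.4704 0.3188 0.102 ]
w_port px [332.8 168.5] r/rexp 1.025 world [0.63   0.0981 0.085 ]
w_disc px [252.3 167.2] r/rexp 1.011 world [ 0.4548 -0.2681  0.014 ]
w_mid px [255.  85.] r/rexp 1.071 world [0.4579 0.107  0.014 ]
```

View pics/q2.png

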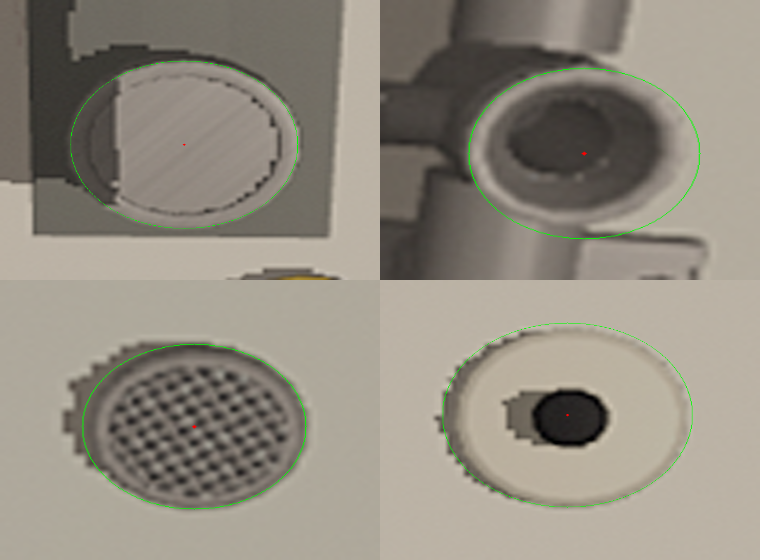

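Head and disc fits are good. The port fit is about 1 px off, so I'll refine it later. Next is grasping the head.

```bash
python3 - <<'E'
from h import *
row([.4704,.3188,.080])
E
```

```text
t 3.4 pos [0.4692 0.317  0.2498] row [0.0018, 0.0008, 0.1698] [0.0021, 0.0001, -0.002]
```

servo_tool([
  [[0.002,0.001,0.05],[0.002,0,-0.002]],
  [[0.002,0.001,0.1],[0.002,0,-0.002]],
  [[0.002,0.001,0.14],[0.002,0,-0.002]],
  [[0.002,0.001,0.16],[0.002,0,-0.002]],
  [[0.002,0.001,0.17],[0.002,0,-0.002]],
  [[0.002,0.001,0.17],[0.002,0,-0.002]],
])

```text
time_s: 4.15
position: [0.4708, 0.3199, 0.0797]
tcp_rot: [[-0.0, 1.0, -0.0], [1.0, 0.0, 0.0], [0.0, -0.0, -1.0]]
force: [1.4, -0.8, 0.4]
opening: 1.0
```

```bash
python3 - <<'E'
from h import *
im,K,T=wcap('w_hg');print(wtool()[1]['force']);row([.4704,.3188,.080])
cv2.imwrite('pics/q3.png',im)
E
```

```text
[ 0.93469744 -0.61027587  0.23236094]
t 4.2 pos [0.4712 0.3204 0.0804] row [-0.0016, -0.0008, 0.0004] [0.0013, -0.001, 0.0007]
```

View pics/q3.png

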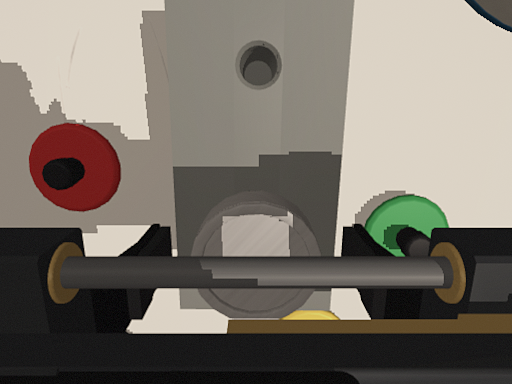

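servo_tool([
  [[-0.001,-0.001,0],[0,0,0]],
  [[-0.001,-0.001,0],[0,0,0]],
  [[-0.001,-0.001,0],[0,0,0]],
  [[-0.001,-0.001,0],[0,0,0]],
  [[-0.001,-0.001,0],[0,0,0]],
  [[-0.001,-0.001,0],[0,0,0]],
], gripper=0.05)

```text
time_s: 4.95
position: [0.4697, 0.3202, 0.0802]
tcp_rot: [[-0.002, 1.0, 0.001], [1.0, 0.002, 0.001], [0.001, 0.001, -1.0]]
force: [-0.1, 0.7, 5.1]
opening: 0.67
```

servo_tool([
  [[0,0,-0.01],[0,0,0]],
  [[0,0,-0.025],[0,0,0]],
  [[0,0,-0.045],[0,0,0]],
  [[0,0,-0.065],[0,0,0]],
  [[0,0,-0.085],[0,0,0]],
  [[0,0,-0.105],[0,0,0]],
  [[0,0,-0.12],[0,0,0]],
  [[0,0,-0.12],[0,0,0]],
  [[0,0,-0.12],[0,0,0]],
])

```text
time_s: 6.08
position: [0.4684, 0.3195, 0.1992]
tcp_rot: [[-0.002, 1.0, -0.002], [1.0, 0.002, -0.0], [-0.0, -0.002, -1.0]]
force: [-0.8, -0.6, -3.1]
opening: 0.674
```

```bash
python3 - <<'E'
from h import *
im,K,T=wcap('w_hl');print(wtool()[1]['force'],wtool()[1]['moment']);row([.6,.12,.2]);s=eyes.capture('scene')['pixels']
cv2.imwrite('pics/q4.png',cv2.resize(np.vstack([im,s]),None,fx=.78,fy=.78,interpolation=cv2.INTER_AREA))
cv2.imwrite('pics/s1.png',s)
E
```

```text
[ 0.3452573  -0.64420021 -3.16854986] [-0.01927814 -0.07428592  0.03118429]
t 6.12 pos [0.4683 0.3195 0.1989] row [-0.1998, 0.1313, -0.0013] [-0.002, 0.0002, 0.0019]
```

View pics/q4.png

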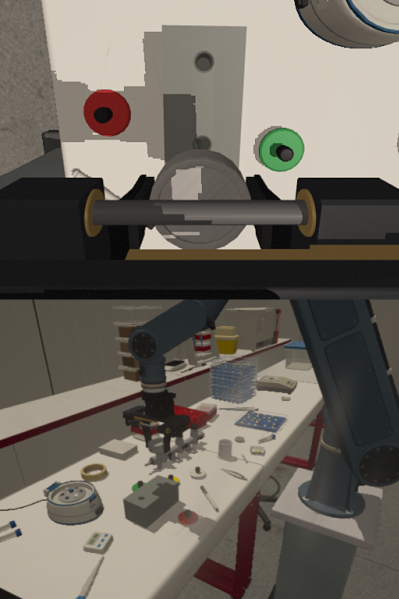

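```bash
python3 - <<'E'
from h import *
row([.628,.028,.21])
E
```

```text
t 6.17 pos [0.4684 0.3195 0.1988] row [-0.2918, 0.159, -0.0114] [-0.0021, 0.0003, 0.002]
```

servo_tool([
  [[-0.05,0.027,-0.012],[0,0,0]],
  [[-0.1,0.054,-0.012],[0,0,0]],
  [[-0.15,0.08,-0.012],[0,0,0]],
  [[-0.2,0.11,-0.012],[0,0,0]],
  [[-0.25,0.137,-0.012],[-0.002,0,0.002]],
  [[-0.28,0.15,-0.012],[-0.002,0,0.002]],
  [[-0.292,0.159,-0.012],[-0.002,0,0.002]],
  [[-0.292,0.159,-0.012],[-0.002,0,0.002]],
  [[-0.292,0.159,-0.012],[-0.002,0,0.002]],
])

```text
time_s: 7.3
position: [0.6278, 0.0299, 0.2112]
tcp_rot: [[-0.001, 1.0, 0.0], [1.0, 0.001, 0.002], [0.002, 0.0, -1.0]]
force: [-0.5, -0.1, -2.1]
opening: 0.674
```

```bash
python3 - <<'E'
from h import *
wcap('w_p2');d=np.load('pics/w_p2.npz');uv=proj([.628,.0992,.085],d['K'],d['T']);print(uv)
a=[circ('w_p2',uv,.085,.038)[1],circ('w_p2',uv,.085,.029)[1]]
im=cv2.imread('pics/w_p2.png');cv2.imwrite('pics/q5.png',np.vstack([np.hstack(a),cv2.resize(im,(400,300))[:,:].copy() if 0 else cv2.copyMakeBorder(cv2.resize(im,(400,300)),0,0,0,360,0)]))
E
```

```text
[256.87995552 101.23097332]
```

View pics/q5.png

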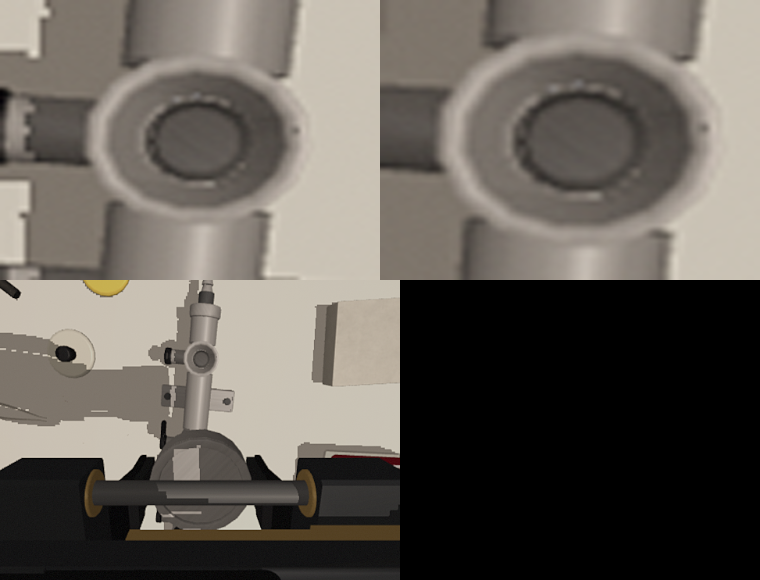

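```bash
python3 - <<'E'
from h import *
d=np.load('pics/w_p2.npz');print(ray((256.9,99.9),d['K'],d['T'],.085))
row([.627,.101,.165])
E
```

```text
[0.62801426 0.10024935 0.085     ]
t 7.35 pos [0.6278 0.03   0.2114] row [0.071, -0.0007, 0.0465] [0.0009, -0.0014, 0.0019]
```

servo_tool([
  [[0.035,-0.001,0],[0,0,0]],
  [[0.071,-0.001,0],[0,0,0]],
  [[0.071,-0.001,0.02],[0,0,0]],
  [[0.071,-0.001,0.04],[0,0,0]],
  [[0.071,-0.001,0.046],[0,0,0]],
  [[0.071,-0.001,0.046],[0,0,0]],
])

```text
time_s: 8.1
position: [0.6275, 0.1, 0.1656]
tcp_rot: [[-0.001, 1.0, 0.002], [1.0, 0.001, 0.001], [0.001, 0.002, -1.0]]
force: [0.8, -0.7, -2.9]
opening: 0.68
```

```bash
python3 - <<'E'
from h import *
row([.627,.101,.125])
E
```

```text
t 8.1 pos [0.6275 0.1    0.1656] row [0.001, -0.0005, 0.0406] [0.0016, -0.0008, 0.001]
```

servo_tool([
  [[0.001,0,0.007],[0.001,0,0]],
  [[0.001,0,0.014],[0.001,0,0]],
  [[0.001,0,0.021],[0.001,0,0]],
  [[0.001,0,0.028],[0.001,0,0]],
  [[0.001,0,0.034],[0.001,0,0]],
  [[0.001,0,0.04],[0.001,0,0]],
  [[0.001,0,0.04],[0.001,0,0]],
])

```text
time_s: 8.98
position: [0.6283, 0.1005, 0.1251]
tcp_rot: [[0.0, 1.0, 0.002], [1.0, -0.0, 0.001], [0.001, 0.002, -1.0]]
force: [1.3, 1.5, -4.1]
opening: 0.678
```

servo_tool([
  [[0,0,0.008],[0,0,0]],
  [[0,0,0.016],[0,0,0]],
  [[0,0,0.022],[0,0,0]],
  [[0,0,0.027],[0,0,0]],
  [[0,0,0.03],[0,0,0]],
  [[0,0,0.0325],[0,0,0]],
  [[0,0,0.0325],[0,0,0]],
])

```text
time_s: 9.85
position: [0.6283, 0.1005, 0.0935]
tcp_rot: [[0.0, 1.0, 0.002], [1.0, -0.0, 0.001], [0.001, 0.002, -1.0]]
force: [1.0, 3.1, -0.7]
opening: 0.679
```

servo_tool([
  [[0,0,0],[0,0,0]],
  [[0,0,0],[0,0,0]],
  [[0,0,0],[0,0,0]],
  [[0,0,0],[0,0,0]],
  [[0,0,-0.03],[0,0,0]],
  [[0,0,-0.08],[0,0,0]],
  [[-0.06,0,-0.13],[0,0,0]],
  [[-0.07,0,-0.13],[0,0,0]],
  [[-0.07,0,-0.13],[0,0,0]],
  [[-0.07,0,-0.13],[0,0,0]],
], gripper=0.087)

```text
time_s: 11.1
position: [0.6264, 0.0311, 0.2211]
tcp_rot: [[0.0, 1.0, -0.003], [1.0, -0.0, 0.002], [0.002, -0.003, -1.0]]
force: [0.0, 0.3, -0.3]
opening: 0.998
```

```bash
python3 - <<'E'
from h import *
wcap('w_p3');d=np.load('pics/w_p3.npz');uv=proj([.628,.1003,.105],d['K'],d['T']);print(uv)
a=circ('w_p3',uv,.115,.06,p2=6)[1]
s=eyes.capture('scene');uv=proj([.628,.1,.1],s['intrinsics'],np.array(s['extrinsics']));x,y=map(int,uv)
c=cv2.resize(s['pixels'][y-50:y+50,x-65:x+65],(400,300),interpolation=cv2.INTER_CUBIC)
im=cv2.resize(cv2.imread('pics/w_p3.png'),(400,300))
cv2.imwrite('pics/q6.png',np.vstack([np.hstack([cv2.copyMakeBorder(a,20,0,20,0,0),c]),cv2.copyMakeBorder(im,0,0,0,400,0)]))
row([.4548,-.2681,.15])
E
```

```text
[258.97212844 101.49957567]
w_p3 px [255.7 103.3] r/rexp 0.907 world [0.6254 0.099  0.115 ]
t 11.2 pos [0.6267 0.0315 0.2211] row [-0.2995, -0.172, 0.0711] [-0.0026, -0.0017, 0.0011]
```

View pics/q6.png

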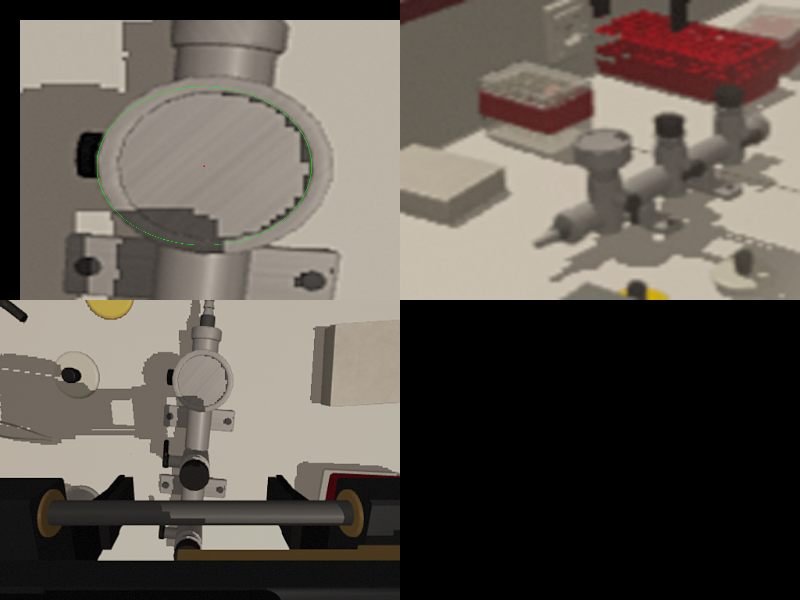

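servo_tool([
  [[-0.05,-0.03,0],[0,0,0]],
  [[-0.1,-0.06,0],[0,0,0]],
  [[-0.15,-0.09,0],[0,0,0]],
  [[-0.2,-0.115,0.02],[-0.002,-0.002,0]],
  [[-0.25,-0.144,0.04],[-0.002,-0.002,0]],
  [[-0.3,-0.172,0.06],[-0.002,-0.002,0]],
  [[-0.3,-0.172,0.07],[-0.002,-0.002,0.001]],
  [[-0.3,-0.172,0.07],[-0.002,-0.002,0.001]],
  [[-0.3,-0.172,0.07],[-0.002,-0.002,0.001]],
])

```text
time_s: 12.32
position: [0.4568, -0.2682, 0.1528]
tcp_rot: [[-0.001, 1.0, 0.003], [1.0, 0.001, -0.001], [-0.001, 0.003, -1.0]]
force: [-0.5, 0.1, -0.4]
opening: 0.999
```

```bash
python3 - <<'E'
from h import *
d=np.load('pics/w_p3.npz');print('head',ray((258.9,102.5),d['K'],d['T'],.115))
wcap('w_d2');d=np.load('pics/w_d2.npz');uv=proj([.4548,-.2681,.014],d['K'],d['T'])
a=circ('w_d2',uv,.014,.046)[1];cv2.imwrite('pics/q7.png',a)
row([.4535,-.2681,.006])
E
```

```text
head [0.62789578 0.09960665 0.115     ]
w_d2 px [254. 180.] r/rexp 0.997 world [ 0.455  -0.2682  0.014 ]
t 12.38 pos [ 0.457  -0.2684  0.1531] row [0.0005, -0.004, 0.147] [0.0038, 0.0015, 0.0016]
```

View pics/q7.png

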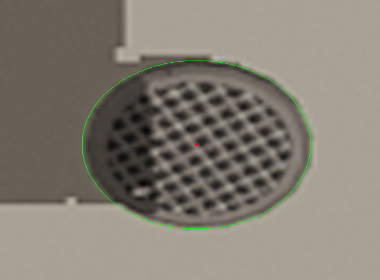

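servo_tool([
  [[0,-0.003,0.05],[0.003,0.001,0.001]],
  [[0,-0.003,0.1],[0.003,0.001,0.001]],
  [[0,-0.003,0.13],[0.003,0.001,0.001]],
  [[0,-0.003,0.142],[0.003,0.001,0.001]],
  [[0,-0.003,0.146],[0.003,0.001,0.001]],
  [[0,-0.003,0.146],[0.003,0.001,0.001]],
  [[0,-0.003,0.146],[0.003,0.001,0.001]],
])

```text
time_s: 13.25
position: [0.4542, -0.2705, 0.0079]
tcp_rot: [[0.002, 1.0, 0.002], [1.0, -0.002, -0.002], [-0.002, 0.002, -1.0]]
force: [-0.3, -0.4, 0.3]
opening: 1.002
```

```bash
python3 - <<'E'
from h import *
row([.4545,-.2682,.0065]);row([.4545,-.2682,.0065]);print(wtool()[1]['force'])
E
```

```text
t 13.25 pos [ 0.4542 -0.2705  0.0079] row [0.0023, 0.0003, 0.0014] [0.0021, 0.002, -0.0018]
t 13.25 pos [ 0.4542 -0.2705  0.0079] row [0.0023, 0.0003, 0.0014] [0.0021, 0.002, -0.0018]
[-0.25464257 -0.44147302  0.26643046]
```

servo_tool([
  [[0.002,0,0.001],[0.001,0.001,0]],
  [[0.002,0,0.001],[0.001,0.001,0]],
])

```text
time_s: 13.5
position: [0.4535, -0.2679, 0.0061]
tcp_rot: [[0.002, 1.0, -0.0], [1.0, -0.002, 0.0], [0.0, -0.0, -1.0]]
force: [0.5, -0.1, -0.4]
opening: 1.001
```

servo_tool([
  [[0,0,0],[0,0,0]],
  [[0,0,0],[0,0,0]],
  [[0,0,0],[0,0,0]],
  [[0,0,0],[0,0,0]],
  [[0,0,0],[0,0,0]],
  [[0,0,0],[0,0,0]],
  [[0,0,0],[0,0,0]],
], gripper=0.035)

```text
time_s: 14.38
position: [0.4535, -0.268, 0.0057]
tcp_rot: [[0.002, 1.0, -0.001], [1.0, -0.002, 0.001], [0.001, -0.001, -1.0]]
force: [0.5, 0.7, 0.1]
opening: 0.51
```

servo_tool([
  [[0,0,-0.03],[0,0,0]],
  [[0,0,-0.09],[0,0,0]],
  [[0,0,-0.15],[0,0,0]],
  [[0.04,0,-0.19],[0,0,0]],
  [[0.09,0.03,-0.19],[0,0,0]],
  [[0.14,0.06,-0.19],[0,0,0]],
  [[0.19,0.09,-0.19],[0,0,0]],
  [[0.24,0.12,-0.19],[0,0,0]],
  [[0.29,0.15,-0.19],[0,0,0]],
  [[0.33,0.174,-0.19],[0,0,0]],
  [[0.35,0.174,-0.19],[0,0,0]],
  [[0.368,0.174,-0.17],[0,0,0]],
])

```text
time_s: 15.88
position: [0.6286, 0.1003, 0.1767]
tcp_rot: [[0.001, 1.0, 0.001], [1.0, -0.001, 0.0], [0.0, 0.001, -1.0]]
force: [-0.6, 0.0, -0.5]
opening: 0.508
```

servo_tool([
  [[0,0,0],[0,0,0]],
  [[0,0,0],[0,0,0]],
])

```text
time_s: 16.12
position: [0.6279, 0.0986, 0.1761]
tcp_rot: [[0.003, 1.0, -0.001], [1.0, -0.003, 0.0], [0.0, -0.001, -1.0]]
force: [0.0, 0.3, -0.1]
opening: 0.514
```

```bash
python3 - <<'E'
from h import *
im,K,T=wcap('w_d3');cv2.imwrite('pics/q8.png',im)
row([.6275,.0998,.135])
E
```

```text
t 16.18 pos [0.6284 0.0984 0.1765] row [0.0014, -0.0009, 0.0415] [-0.0001, -0.0002, -0.003]
```

View pics/q8.png

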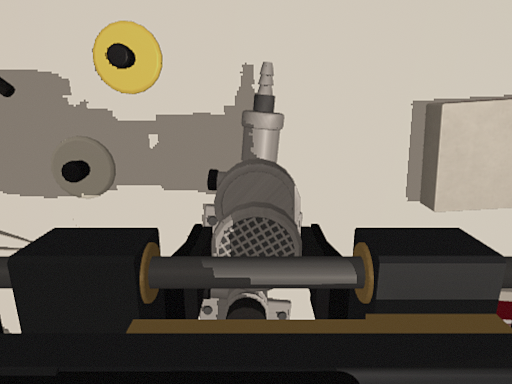

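servo_tool([
  [[0.001,0,0.015],[0,0,0]],
  [[0.001,0,0.03],[0,0,0]],
  [[0.001,0,0.041],[0,0,0]],
  [[0.001,0,0.041],[0,0,0]],
  [[0.001,0,0.041],[0,0,0]],
])

```text
time_s: 16.8
position: [0.6285, 0.1006, 0.1348]
tcp_rot: [[0.002, 1.0, -0.0], [1.0, -0.002, 0.001], [0.001, -0.0, -1.0]]
force: [-0.6, -0.2, -0.5]
opening: 0.512
```

```bash
python3 - <<'E'
from h import *
im,K,T=wcap('w_d4')
c=im[150:330,170:350];cv2.imwrite('pics/q9.png',cv2.resize(c,None,fx=3,fy=3,interpolation=cv2.INTER_CUBIC))
row([.628,.0998,.118])
E
```

```text
t 16.85 pos [0.6288 0.1006 0.1352] row [-0.0009, -0.0008, 0.0172] [0.0003, -0.0007, -0.0019]
```

View pics/q9.png

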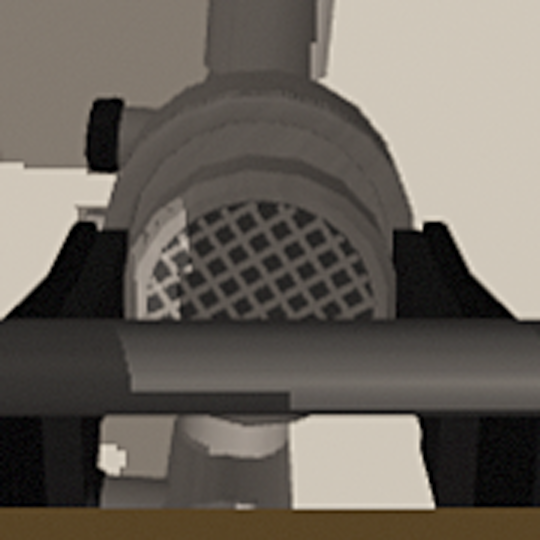

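```bash
python3 - <<'E'
from h import *
d=np.load('pics/w_d4.npz');K,T=d['K'],d['T']
print('head y',ray((257,150+72/3-.3),K,T,.115)[1]-.030)
print('recess far edge y',ray((257,150+108/3-.3),K,T,.115)[1]-.0245)
for v in (157,168): print('disc? y',v,ray((257,150+v/3-.3),K,T,.1352+.006)[1]-.023,ray((257,150+v/3-.3),K,T,.1352+.008)[1]-.021)
for u in (108,412): print('head x',u,ray((170+u/3-.3,226),K,T,.115)[0])
for u in (128,393): print('disc x',u,ray((170+u/3-.3,245),K,T,.141)[0])
E
```

```text
head y 0.10217966582445073
recess far edge y 0.10094205976802104
disc? y 157 0.10098307009800919 0.10358754313066582
disc? y 168 0.09915129807981415 0.10177920879892531
head x 108 0.5995544901616613
head x 412 0.6570931479515636
disc x 128 0.6065588266175492
disc x 393 0.6502445738105225
```

servo_tool([
  [[0,0,0.006],[0,0,0]],
  [[0,0,0.011],[0,0,0]],
  [[0,0,0.014],[0,0,0]],
  [[0,0,0.016],[0,0,0]],
  [[0,0,0.017],[0,0,0]],
  [[0,0,0.017],[0,0,0]],
])

```text
time_s: 17.6
position: [0.6283, 0.1006, 0.1179]
tcp_rot: [[0.002, 1.0, -0.001], [1.0, -0.002, 0.001], [0.001, -0.001, -1.0]]
force: [0.2, 0.4, -1.7]
opening: 0.513
```

servo_tool([
  [[0,0,0],[0,0,0]],
  [[0,0,0],[0,0,0]],
  [[0,0,0],[0,0,0]],
  [[0,0,0],[0,0,0]],
  [[0,0,-0.03],[0,0,0]],
  [[0,0,-0.08],[0,0,0]],
  [[-0.06,0,-0.11],[0,0,0]],
  [[-0.07,0,-0.11],[0,0,0]],
  [[-0.07,0,-0.11],[0,0,0]],
  [[-0.07,0,-0.11],[0,0,0]],
], gripper=0.087)

```text
time_s: 18.85
position: [0.6272, 0.0315, 0.2264]
tcp_rot: [[0.002, 1.0, -0.004], [1.0, -0.002, 0.002], [0.002, -0.004, -1.0]]
force: [-0.0, -0.0, -0.7]
opening: 0.995
```

```bash
python3 - <<'E'
from h import *
im,K,T=wcap('w_d5');u,v=map(int,proj([.628,.1006,.115],K,T))
print(u,v);cv2.imwrite('pics/q10.png',cv2.resize(im[v-60:v+60,u-70:u+70],None,fx=5,fy=5,interpolation=cv2.INTER_CUBIC))
row([.4371,-.0836,.16])
E
```

```text
257 101
t 18.9 pos [0.6273 0.0318 0.2264] row [-0.1157, -0.1898, 0.0669] [-0.0036, -0.0016, -0.0011]
```

View pics/q10.png

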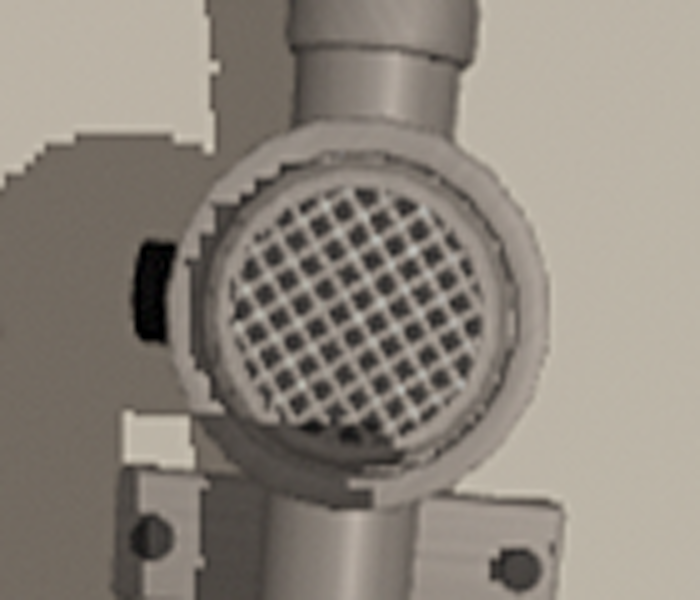

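Seated: the disc lies centred in the recess, with an even ring around it at crop centre (359,315). Next is the funnel.

servo_tool([
  [[-0.04,-0.05,0],[0,0,0]],
  [[-0.07,-0.1,0],[0,0,0]],
  [[-0.1,-0.15,0.01],[0,0,0]],
  [[-0.116,-0.19,0.025],[-0.003,-0.001,-0.001]],
  [[-0.116,-0.19,0.025],[-0.003,-0.001,-0.001]],
  [[-0.116,-0.19,0.025],[-0.003,-0.001,-0.001]],
])

```text
time_s: 19.65
position: [0.4391, -0.0848, 0.2029]
tcp_rot: [[0.001, 1.0, 0.004], [1.0, -0.001, -0.0], [-0.0, 0.004, -1.0]]
force: [0.2, -1.0, -0.3]
opening: 0.998
```

```bash
python3 - <<'E'
from h import *
d=np.load('pics/w_d5.npz');print('head',ray((258.3,103.5),d['K'],d['T'],.115))
wcap('w_f');d=np.load('pics/w_f.npz');uv=proj([.4385,-.083,.07],d['K'],d['T']);print(uv)
a=circ('w_f',uv,.07,.059,win=1.7)[1];cv2.imwrite('pics/q11.png',a)
row([.4385,-.083,.025])
E
```

```text
head [0.62823841 0.0992418  0.115     ]
[255.3246002  179.71597594]
w_f px [258.5 181.8] r/rexp 0.911 world [ 0.4413 -0.0849  0.07  ]
t 19.7 pos [ 0.4396 -0.0849  0.2031] row [0.002, -0.0019, 0.1781] [0.0042, 0.0008, 0.0001]
```

View pics/q11.png

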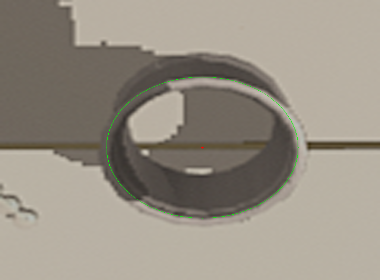

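servo_tool([
  [[0,0.001,0.05],[0.004,0.001,0]],
  [[0,0.001,0.09],[0.004,0.001,0]],
  [[0,0.001,0.13],[0.004,0.001,0]],
  [[0,0.001,0.16],[0.004,0.001,0]],
  [[0,0.001,0.176],[0.004,0.001,0]],
  [[0,0.001,0.176],[0.004,0.001,0]],
  [[0,0.001,0.176],[0.004,0.001,0]],
])

```text
time_s: 20.58
position: [0.4407, -0.0851, 0.0271]
tcp_rot: [[-0.0, 1.0, -0.0], [1.0, 0.0, 0.0], [0.0, -0.0, -1.0]]
force: [0.2, -0.8, 1.5]
opening: 0.998
```

```bash
python3 - <<'E'
from h import *
row([.441,-.085,.027]);print(wtool()[1]['force'])
E
```

```text
t 20.57 pos [ 0.4407 -0.0851  0.0271] row [0.0001, 0.0003, 0.0001] [-0.0001, -0.0, 0.0001]
[ 0.23516805 -0.77672564  1.5082458 ]
```

Close, then lift a little.

servo_tool([
  [[0,0,0],[0,0,0]],
  [[0,0,0],[0,0,0]],
  [[0,0,0],[0,0,0]],
  [[0,0,0],[0,0,0]],
  [[0,0,0],[0,0,0]],
  [[0,0,0],[0,0,0]],
  [[0,0,-0.01],[0,0,0]],
  [[0,0,-0.02],[0,0,0]],
  [[0,0,-0.02],[0,0,0]],
], gripper=0.045)

```text
time_s: 21.7
position: [0.4397, -0.0852, 0.0476]
tcp_rot: [[0.001, 1.0, -0.0], [1.0, -0.001, 0.0], [0.0, -0.0, -1.0]]
force: [0.2, -0.0, -2.1]
opening: 0.691
```

```bash
python3 - <<'E'
from h import *
im,K,T=wcap('w_f2');s=wtool()[1];print(s['force'],s['moment'])
sc=eyes.capture('scene')['pixels'];cv2.imwrite('pics/q12.png',np.vstack([cv2.resize(im[100:],(512,284)),cv2.resize(sc[140:260,220:400],(480,320),interpolation=cv2.INTER_CUBIC)[:, :].copy() if 0 else cv2.copyMakeBorder(cv2.resize(sc[140:260,220:390],(453,310),interpolation=cv2.INTER_CUBIC),0,0,0,59,0)]))
row([.628,.1,.27])
E
```

```text
[ 0.52354285  0.01904378 -0.63235181] [-0.01161336 -0.0757259   0.01866505]
t 21.8 pos [ 0.4394 -0.0852  0.0471] row [0.1855, 0.1881, -0.2231] [-0.0014, -0.0005, -0.0011]
```

View pics/q12.png

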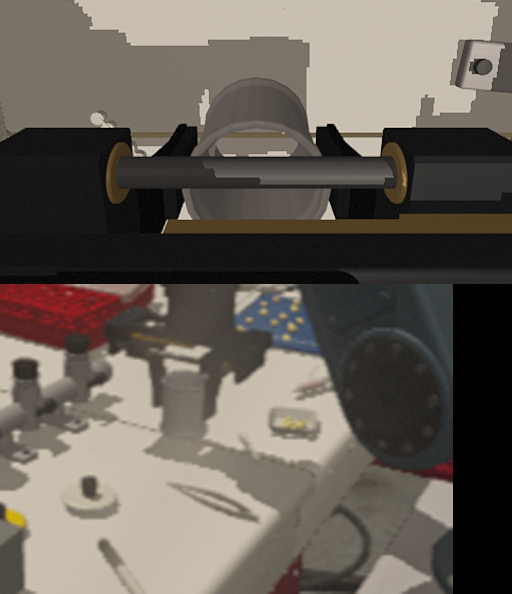

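The opening reads about 61 mm, wider than the 56 mm tube. The fingers are probably jammed on the bead above the pads, so I'll set the funnel back down and grip the bead higher.

servo_tool([
  [[0,0,0.01],[0,0,0]],
  [[0,0,0.0195],[0,0,0]],
  [[0,0,0.02],[0,0,0]],
  [[0,0,0.02],[0,0,0]],
])

```text
time_s: 22.3
position: [0.4391, -0.085, 0.0263]
tcp_rot: [[0.001, 1.0, -0.002], [1.0, -0.001, 0.001], [0.001, -0.002, -1.0]]
force: [0.0, 0.6, 3.7]
opening: 0.692
```

servo_tool([
  [[0,0,0],[0,0,0]],
  [[0,0,0],[0,0,0]],
  [[0,0,0],[0,0,0]],
  [[0,0,-0.01],[0,0,0]],
  [[0,0,-0.019],[0,0,0]],
  [[0,0,-0.019],[0,0,0]],
  [[0,0,-0.019],[0,0,0]],
], gripper=0.087)

```text
time_s: 23.18
position: [0.4395, -0.0852, 0.0461]
tcp_rot: [[0.001, 1.0, -0.001], [1.0, -0.001, 0.0], [0.0, -0.001, -1.0]]
force: [-0.1, 0.5, -0.2]
opening: 1.001
```

servo_tool([
  [[0,0,0],[0,0,0]],
  [[0,0,0],[0,0,0]],
  [[0,0,0],[0,0,0]],
  [[0,0,0],[0,0,0]],
  [[0,0,0],[0,0,0]],
  [[0,0,0],[0,0,0]],
], gripper=0.045)

```text
time_s: 23.92
position: [0.4393, -0.0851, 0.0458]
tcp_rot: [[0.001, 1.0, -0.002], [1.0, -0.001, 0.001], [0.001, -0.002, -1.0]]
force: [0.2, 0.3, -1.0]
opening: 0.683
```

servo_tool([
  [[0,0,-0.01],[0,0,0]],
  [[0,0,-0.03],[0,0,0]],
  [[0,0,-0.07],[0,0,0]],
  [[0,0,-0.12],[0,0,0]],
  [[0,0,-0.17],[0,0,0]],
  [[0,0,-0.2],[0,0,0]],
  [[0.04,0.04,-0.2],[0,0,0]],
  [[0.08,0.08,-0.2],[0,0,0]],
  [[0.115,0.12,-0.2],[0,0,0]],
  [[0.115,0.16,-0.2],[0,0,0]],
  [[0.115,0.188,-0.2],[0,0,0]],
  [[0.115,0.188,-0.2],[0,0,0]],
])

```text
time_s: 25.42
position: [0.629, 0.0297, 0.2456]
tcp_rot: [[0.001, 1.0, -0.001], [1.0, -0.0, 0.001], [0.001, -0.001, -1.0]]
force: [0.0, -0.3, -1.2]
opening: 0.684
```

```bash
python3 - <<'E'
from h import *
im,K,T=wcap('w_f3');s=wtool()[1];print(s['force'],s['opening'])
sc=eyes.capture('scene');u,v=map(int,proj([.628,.05,.17],sc['intrinsics'],np.array(sc['extrinsics'])))
cv2.imwrite('pics/q13.png',np.vstack([cv2.resize(im,(400,300)),cv2.resize(sc['pixels'][v-60:v+60,u-80:u+80],(400,300),interpolation=cv2.INTER_CUBIC)]))
row([.628,.1,.19])
E
```

```text
[-0.57088758  0.33148873 -1.45836334] 0.6823997489268082
t 25.52 pos [0.6264 0.0297 0.2454] row [0.0702, 0.0017, 0.0554] [-0.0041, -0.001, -0.0009]
```

View pics/q13.png

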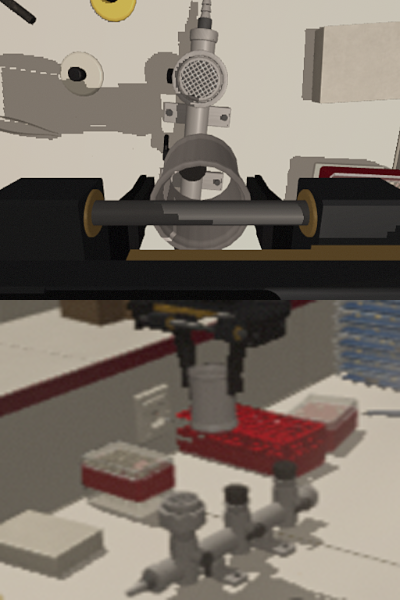

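servo_tool([
  [[0.035,0.001,0],[-0.001,0,0]],
  [[0.07,0.001,0],[-0.001,0,0]],
  [[0.07,0.001,0.02],[-0.001,0,0]],
  [[0.07,0.001,0.045],[-0.001,0,0]],
  [[0.07,0.001,0.055],[-0.001,0,0]],
  [[0.07,0.001,0.055],[-0.001,0,0]],
  [[0.07,0.001,0.055],[-0.001,0,0]],
])

```text
time_s: 26.4
position: [0.6293, 0.0994, 0.1918]
tcp_rot: [[0.001, 1.0, 0.001], [1.0, -0.001, 0.001], [0.001, 0.001, -1.0]]
force: [0.3, -0.1, -0.5]
opening: 0.683
```

```bash
python3 - <<'E'
from h import *
row([.6283,.1004,.175])
E
```

```text
t 26.4 pos [0.6293 0.0994 0.1918] row [0.001, -0.001, 0.0168] [0.0011, -0.0007, -0.0014]
```

servo_tool([
  [[0.001,-0.001,0.007],[0.001,0,0]],
  [[0.001,-0.001,0.013],[0.001,0,0]],
  [[0.001,-0.001,0.019],[0.001,0,0]],
  [[0.001,-0.001,0.024],[0.001,0,0]],
  [[0.001,-0.001,0.027],[0.001,0,0]],
  [[0.001,-0.001,0.027],[0.001,0,0]],
])

```text
time_s: 27.15
position: [0.6277, 0.1006, 0.1633]
tcp_rot: [[0.001, 1.0, -0.002], [1.0, -0.001, 0.001], [0.001, -0.002, -1.0]]
force: [0.5, 0.3, -1.9]
opening: 0.684
```

servo_tool([
  [[0,0,0.001],[0,0,0]],
  [[0,0,0.002],[0,0,0]],
  [[0,0,0.002],[0,0,0]],
  [[0,0,0.002],[0,0,0]],
])

```text
time_s: 27.65
position: [0.6278, 0.1006, 0.1617]
tcp_rot: [[0.001, 1.0, -0.002], [1.0, -0.001, 0.001], [0.001, -0.002, -1.0]]
force: [-0.0, -0.4, -1.0]
opening: 0.681
```

servo_tool([
  [[0,0,0.0005],[0,0,0]],
  [[0,0,0.0005],[0,0,0]],
  [[0,0,0.0005],[0,0,0]],
  [[0,0,0.0005],[0,0,0]],
  [[0,0,-0.03],[0,0,0]],
  [[0,0,-0.08],[0,0,0]],
  [[0,0,-0.12],[0,0,0]],
  [[-0.05,0,-0.13],[0,0,0]],
  [[-0.07,0,-0.13],[0,0,0]],
  [[-0.07,0,-0.13],[0,0,0]],
  [[-0.07,0,-0.13],[0,0,0]],
], gripper=0.087)

```text
time_s: 29.02
position: [0.6274, 0.0314, 0.2906]
tcp_rot: [[0.001, 1.0, -0.004], [1.0, -0.001, 0.002], [0.002, -0.004, -1.0]]
force: [0.0, -0.3, 0.4]
opening: 1.0
```

```bash
python3 - <<'E'
from h import *
im,K,T=wcap('w_f4');sc=eyes.capture('scene');print(T[:3,:3].round(3).tolist())
def fits(im,K,T,p,z,D,lo):
    uv=proj([*p,z],K,T);dep=(np.linalg.inv(T)@np.array([*p,z,1]))[2];r=K[0,0]*D/2/dep
    g=cv2.GaussianBlur(cv2.cvtColor(im,cv2.COLOR_BGR2GRAY),(0,0),1)
    w=int(r*1.5)+4;x0,y0=int(uv[0])-w,max(int(uv[1])-w,0);c=cv2.resize(g[y0:y0+2*w,x0:x0+2*w],None,fx=4,fy=4,interpolation=cv2.INTER_CUBIC)
    h=cv2.HoughCircles(c,cv2.HOUGH_GRADIENT,1,6,param1=50,param2=lo,minRadius=int(4*r*.8),maxRadius=int(4*r*1.15))
    print('exp',uv.round(1),'r',r.round(1))
    if h is not None:
        for x,y,R in h[0][:5]:
            u=(x0+(x+.5)/4-.5,y0+(y+.5)/4-.5);print(np.round(u,1),'R/r',round(R/4/r,3),ray(u,K,T,z).round(4))
fits(im,K,T,(.628,.1003),.185,.059,8)
# scene: upright check, edges of funnel silhouette per row
Ks,Ts=sc['intrinsics'],np.array(sc['extrinsics']);cv2.imwrite('pics/s4.png',sc['pixels'])
for z in (.185,.176,.155,.135,.12,.105,.09): print(z,proj([.628,.1003,z],Ks,Ts).round(1))
x=int(proj([.628,.1,.15],Ks,Ts)[0]);v0=int(proj([.628,.1,.19],Ks,Ts)[1])
g=cv2.cvtColor(sc['pixels'],cv2.COLOR_BGR2GRAY)
for v in range(v0-10,v0+55,3): print(v,g[v,x-24:x+25:2].tolist())
row([.4575,.1065,.12])
E
```

```text
[[1.0, 0.0, -0.004], [-0.001, -0.966, -0.26], [-0.004, 0.26, -0.966]]
exp [257.8 102. ] r 38.9
[257.8 103.2] R/r 0.897 [0.6279 0.0994 0.185 ]
[256.  103.8] R/r 0.926 [0.6266 0.099  0.185 ]
[254.5 104. ] R/r 0.941 [0.6255 0.0988 0.185 ]
[256.8 105.5] R/r 0.969 [0.6272 0.0977 0.185 ]
[254.8 105.5] R/r 0.963 [0.6256 0.0977 0.185 ]
0.185 [205.7 155.9]
0.176 [205.9 158.7]
0.155 [206.2 165.2]
0.135 [206.6 171.3]
0.12 [206.8 175.8]
0.105 [207.1 180.2]
0.09 [207.3 184.6]
144 [95, 95, 95, 95, 106, 106, 104, 144, 161, 127, 97, 94, 96, 95, 95, 64, 54, 54, 64, 62, 60, 56, 58, 59, 57]
147 [96, 96, 95, 96, 104, 103, 103, 99, 99, 97, 98, 94, 50, 45, 49, 53, 47, 44, 47, 51, 50, 55, 53, 61, 60]
150 [97, 94, 93, 96, 101, 105, 101, 92, 93, 95, 94, 94, 81, 90, 90, 50, 55, 56, 49, 55, 59, 52, 53, 59, 57]
153 [140, 139, 135, 132, 108, 97, 94, 95, 94, 96, 103, 115, 98, 96, 110, 99, 56, 47, 47, 47, 48, 48, 46, 51, 54]
156 [114, 112, 124, 119, 127, 142, 140, 145, 114, 93, 95, 98, 100, 98, 96, 91, 102, 110, 50, 47, 49, 46, 49, 51, 49]
159 [114, 112, 113, 117, 125, 130, 113, 118, 94, 113, 121, 120, 121, 127, 1
[... 1335 characters left out ...]
 108, 95, 88, 85, 83]
195 [190, 189, 189, 191, 189, 189, 189, 189, 189, 189, 164, 80, 88, 87, 87, 86, 85, 90, 82, 88, 84, 79, 79, 78, 86]
198 [189, 190, 190, 190, 190, 189, 189, 190, 189, 181, 150, 92, 86, 87, 85, 84, 82, 49, 47, 65, 80, 108, 170, 115, 114]
201 [190, 190, 190, 190, 189, 188, 165, 148, 139, 132, 126, 113, 92, 89, 88, 85, 79, 55, 49, 85, 84, 84, 118, 114, 116]
204 [189, 189, 189, 190, 190, 112, 83, 89, 110, 104, 96, 88, 85, 84, 88, 83, 81, 89, 47, 82, 86, 85, 93, 99, 94]
207 [190, 190, 189, 189, 150, 108, 71, 66, 86, 89, 81, 81, 79, 88, 89, 87, 112, 116, 116, 112, 95, 91, 106, 135, 101]
t 29.12 pos [0.6275 0.0318 0.2908] row [0.0745, -0.1695, 0.1715] [-0.0032, -0.0015, 0.0002]
```

servo_tool([
  [[0.01,-0.05,0],[0,0,0]],
  [[0.03,-0.1,0],[0,0,0]],
  [[0.055,-0.14,0.02],[-0.003,-0.001,0]],
  [[0.0745,-0.17,0.06],[-0.003,-0.001,0]],
  [[0.0745,-0.17,0.1],[-0.003,-0.001,0]],
  [[0.0745,-0.17,0.1],[-0.003,-0.001,0]],
  [[0.0745,-0.17,0.1],[-0.003,-0.001,0]],
])

```text
time_s: 30.0
position: [0.4592, 0.1055, 0.1929]
tcp_rot: [[0.001, 1.0, 0.003], [1.0, -0.001, -0.0], [-0.0, 0.003, -1.0]]
force: [-0.3, -0.1, 0.3]
opening: 0.996
```

```bash
python3 - <<'E'
from h import *
im,K,T=wcap('w_l');uv=proj([.457,.1065,.034],K,T);print(uv.round(1),T[:3,:3].round(3).tolist())
hsv=cv2.cvtColor(im,cv2.COLOR_BGR2HSV)
m=((hsv[...,2]<50)).astype(np.uint8);n,l,st,ce=cv2.connectedComponentsWithStats(m)
for i in range(1,n):
    if np.hypot(*(ce[i]-uv))<25 and st[i][4]>50: print('dark',st[i],ce[i].round(1),ray(ce[i],K,T,.034).round(4),ray(ce[i],K,T,.026).round(4))
x,y=map(int,uv);print('plate hue',hsv[y-20,x],hsv[y,x+20],hsv[y,x+60])
circ('w_l',proj([.457,.1065,.014],K,T),.014,.062)
row([.457,.1065,.0165])
E
```

```text
[253.6 174.4] [[1.0, -0.001, 0.003], [-0.0, -0.965, -0.262], [0.003, 0.262, -0.965]]
dark [246 164  19  21 311] [255.1 174.3] [0.4584 0.1067 0.034 ] [0.4584 0.1049 0.026 ]
plate hue [ 20  41 181] [ 18  39 182] [ 16  40 109]
w_l px [252.5 171.2] r/rexp 1.073 world [0.4558 0.1056 0.014 ]
t 30.05 pos [0.4596 0.1054 0.1933] row [0.0011, -0.0034, 0.1767] [0.0045, 0.0003, -0.0008]
```

servo_tool([
  [[0.001,-0.002,0.05],[0.003,0,0]],
  [[0.001,-0.002,0.1],[0.003,0,0]],
  [[0.001,-0.002,0.14],[0.003,0,0]],
  [[0.001,-0.002,0.165],[0.003,0,0]],
  [[0.001,-0.002,0.174],[0.003,0,0]],
  [[0.001,-0.002,0.174],[0.003,0,0]],
  [[0.001,-0.002,0.174],[0.003,0,0]],
])

```text
time_s: 30.92
position: [0.4573, 0.1062, 0.0191]
tcp_rot: [[0.001, 1.0, 0.001], [1.0, -0.001, -0.0], [-0.0, 0.001, -1.0]]
force: [-0.1, -0.6, 0.7]
opening: 1.001
```

```bash
python3 - <<'E'
from h import *
row([.457,.1062,.018])
E
```

```text
t 30.93 pos [0.4573 0.1062 0.0191] row [0.0, -0.0003, 0.0011] [0.0012, 0.0003, -0.001]
```

servo_tool([
  [[0,0,0.001],[0,0,0]],
  [[0,0,0.001],[0,0,0]],
  [[0,0,0.001],[0,0,0]],
  [[0,0,0.001],[0,0,0]],
  [[0,0,0.001],[0,0,0]],
  [[0,0,0.001],[0,0,0]],
  [[0,0,0.001],[0,0,0]],
  [[0,0,0.001],[0,0,0]],
  [[0,0,0.001],[0,0,0]],
  [[0,0,0.001],[0,0,0]],
], gripper=0.01)

```text
time_s: 32.17
position: [0.4561, 0.1062, 0.0169]
tcp_rot: [[0.001, 1.0, -0.002], [1.0, -0.001, -0.0], [-0.0, -0.002, -1.0]]
force: [-0.2, 0.4, -0.3]
opening: 0.211
```

servo_tool([
  [[0,0,-0.02],[0,0,0]],
  [[0,0,-0.07],[0,0,0]],
  [[0,0,-0.12],[0,0,0]],
  [[0,0,-0.17],[0,0,0]],
  [[0,0,-0.22],[0,0,0]],
  [[0,0,-0.25],[0,0,0]],
  [[-0.003,0.04,-0.25],[0,0,0]],
  [[-0.006,0.08,-0.25],[0,0,0]],
  [[-0.006,0.12,-0.25],[0,0,0]],
  [[-0.006,0.155,-0.25],[0,0,0]],
  [[-0.006,0.171,-0.25],[0,0,0]],
  [[-0.006,0.171,-0.25],[0,0,0]],
])

```text
time_s: 33.67
position: [0.6277, 0.0999, 0.2657]
tcp_rot: [[0.001, 1.0, -0.003], [1.0, -0.001, -0.0], [-0.0, -0.003, -1.0]]
force: [-0.2, 0.4, -1.8]
opening: 0.21
```

servo_tool([
  [[0,0,0.02],[0,0,0]],
  [[0,0,0.035],[0,0,0]],
  [[0,0,0.05],[0,0,0]],
  [[0,0,0.05],[0,0,0]],
])

```text
time_s: 34.17
position: [0.626, 0.1001, 0.215]
tcp_rot: [[0.001, 1.0, -0.005], [1.0, -0.001, -0.0], [-0.0, -0.005, -1.0]]
force: [-0.8, 0.4, -0.9]
opening: 0.21
```

```bash
python3 - <<'E'
from h import *
im,K,T=wcap('w_l2');s=wtool()[1];print(s['force'],s['opening']);row([.628,.1002,.2])
g=cv2.cvtColor(im,cv2.COLOR_BGR2GRAY)
sc=eyes.capture('scene');Ks,Ts=sc['intrinsics'],np.array(sc['extrinsics']);gs=cv2.cvtColor(sc['pixels'],cv2.COLOR_BGR2GRAY)
x=int(proj([.628,.1,.15],Ks,Ts)[0]);v0=int(proj([.628,.1,.22],Ks,Ts)[1])
print(proj([.628,.1,.205+.008],Ks,Ts).round(1))
for v in range(v0-8,v0+45,3): print(v,gs[v,x-24:x+25:2].tolist())
E
```

```text
[ 0.49765647 -0.02963968 -0.38120799] 0.20845623745951336
t 34.23 pos [0.6269 0.1001 0.2161] row [0.0001, 0.0012, 0.0161] [-0.0032, 0.0003, -0.001]
[205.3 147. ]
136 [94, 93, 92, 95, 102, 127, 112, 103, 39, 30, 31, 44, 69, 24, 27, 28, 70, 68, 46, 49, 55, 50, 60, 64, 63]
139 [93, 95, 93, 96, 104, 99, 98, 88, 70, 32, 33, 35, 72, 28, 31, 32, 51, 55, 54, 52, 47, 53, 51, 47, 54]
142 [95, 94, 94, 94, 104, 101, 102, 100, 92, 31, 32, 32, 34, 29, 27, 37, 58, 47, 50, 50, 55, 60, 55, 53, 60]
145 [95, 94, 94, 94, 104, 101, 102, 152, 116, 31, 36, 32, 35, 27, 29, 41, 74, 46, 47, 54, 60, 61, 58, 58, 61]
148 [95, 95, 92, 94, 99, 102, 109, 92, 108, 146, 104, 97, 91, 80, 98, 104, 109, 88, 46, 49, 46, 48, 49, 51, 52]
151 [115, 100, 96, 92, 100, 101, 90, 92, 78, 102, 110, 115, 116, 113, 107, 93, 60, 44, 43, 46, 49, 54, 59, 54, 51]
154 [137, 138, 136, 138, 133, 130, 103, 98, 83, 95, 98, 105, 114, 107, 103, 104, 82, 51, 46, 46, 45, 43, 45, 45, 47]
157 [115, 121, 114, 113, 117, 129, 132, 131, 89, 88, 93, 97, 98, 97, 96, 93, 91, 82, 52, 50, 48, 45, 45, 46, 51]
160 [115, 111, 111, 114, 135, 141, 130, 126, 82
[... 427 characters left out ...]
 51, 52, 49, 49, 49, 54, 80, 90, 95, 98, 100, 97, 99, 97, 90, 137, 191, 190, 189, 155, 42, 47, 48]
175 [141, 135, 131, 100, 71, 94, 140, 145, 126, 91, 95, 97, 100, 98, 99, 96, 92, 100, 189, 190, 190, 154, 45, 45, 42]
178 [149, 150, 149, 145, 150, 149, 150, 150, 119, 100, 103, 104, 109, 109, 108, 105, 101, 94, 191, 189, 190, 171, 78, 79, 78]
181 [127, 120, 117, 131, 151, 142, 119, 112, 96, 80, 86, 88, 93, 90, 88, 85, 80, 86, 181, 156, 156, 130, 79, 82, 84]
184 [190, 188, 189, 182, 182, 126, 119, 112, 97, 78, 82, 84, 87, 88, 88, 84, 80, 105, 186, 188, 189, 158, 78, 84, 85]
187 [189, 188, 188, 189, 189, 189, 189, 190, 190, 184, 133, 79, 89, 88, 79, 80, 181, 188, 188, 187, 163, 143, 132, 91, 87]
```

servo_tool([
  [[0,0.001,0.006],[-0.003,0,0]],
  [[0,0.001,0.011],[-0.003,0,0]],
  [[0,0.001,0.015],[-0.003,0,0]],
  [[0,0.001,0.018],[-0.003,0,0]],
  [[0,0.001,0.02],[-0.003,0,0]],
  [[0,0.001,0.02],[-0.003,0,0]],
])

```text
time_s: 35.02
position: [0.6283, 0.1001, 0.1965]
tcp_rot: [[0.001, 1.0, 0.001], [1.0, -0.001, -0.0], [-0.0, 0.001, -1.0]]
force: [-0.1, 0.2, -0.7]
opening: 0.213
```

servo_tool([
  [[0,0,0.0005],[0,0,0]],
  [[0,0,0.001],[0,0,0]],
  [[0,0,0.0015],[0,0,0]],
  [[0,0,0.0015],[0,0,0]],
])

```text
time_s: 35.52
position: [0.6284, 0.1001, 0.1952]
tcp_rot: [[0.001, 1.0, 0.001], [1.0, -0.001, -0.0], [-0.0, 0.001, -1.0]]
force: [0.6, -0.8, 0.1]
opening: 0.214
```

servo_tool([
  [[0,0,0.0005],[0,0,0]],
  [[0,0,0.0005],[0,0,0]],
  [[0,0,0.0005],[0,0,0]],
])

```text
time_s: 35.9
position: [0.6284, 0.1001, 0.1946]
tcp_rot: [[0.001, 1.0, 0.001], [1.0, -0.001, -0.0], [-0.0, 0.001, -1.0]]
force: [0.7, -1.1, -0.8]
opening: 0.216
```

servo_tool([
  [[0,0,0],[0,0,0]],
  [[0,0,0],[0,0,0]],
  [[0,0,0],[0,0,0]],
  [[0,0,-0.02],[0,0,0]],
  [[0,0,-0.06],[0,0,0]],
  [[0,0,-0.1],[0,0,0]],
  [[-0.03,0,-0.12],[0,0,0]],
  [[-0.07,0,-0.12],[0,0,0]],
  [[-0.07,0,-0.12],[0,0,0]],
  [[-0.07,0,-0.12],[0,0,0]],
  [[-0.07,0,-0.12],[0,0,0]],
], gripper=0.06)

```text
time_s: 37.28
position: [0.628, 0.0311, 0.3144]
tcp_rot: [[-0.0, 1.0, 0.001], [1.0, 0.0, 0.0], [0.0, 0.001, -1.0]]
force: [-0.0, -0.0, 0.1]
opening: 0.686
```

```bash
python3 - <<'E'
from h import *
im,K,T=wcap('w_l3');hsv=cv2.cvtColor(im,cv2.COLOR_BGR2HSV)
uv=proj([.628,.1,.205],K,T);print('exp knob',uv.round(1))
m=(hsv[...,2]<50).astype(np.uint8);n,l,st,ce=cv2.connectedComponentsWithStats(m)
for i in range(1,n):
    if np.hypot(*(ce[i]-uv))<35 and st[i][4]>50: print('dark',st[i],ce[i].round(1),ray(ce[i],K,T,.205).round(4))
circ('w_l3',proj([.628,.1,.191],K,T),.191,.062)
circ('w_l3',proj([.628,.1,.191],K,T),.191,.062,p2=6)
sc=eyes.capture('scene');Ks,Ts=sc['intrinsics'],np.array(sc['extrinsics']);gs=cv2.cvtColor(sc['pixels'],cv2.COLOR_BGR2GRAY)
for z in (.211,.191,.185,.115): print(z,proj([.628,.1,z],Ks,Ts).round(1))
x=206
for v in range(138,186,2): print(v,gs[v,x-20:x+21:2].tolist())
top=eyes.capture('top');Kt,Tt=top['intrinsics'],np.array(top['extrinsics']);g=cv2.cvtColor(top['pixels'],cv2.COLOR_BGR2HSV)
uv=proj([.628,.1,.191],Kt,Tt);x,y=map(int,uv);print('top exp',uv.round(1))
b=(cv2.inRange(g[y-20:y+20,x-20:x+20],(0,0,165),(180,60,255))>0);k=g[y-20:y+20,x-20:x+20,2]<60
print('knob',(np.argwhere(k).mean(0)[::-1]+[x-20,y-20]).round(1),k.sum(),proj([.628,.1,.205],Kt,Tt).round(1))
E
```

```text
exp knob [256.5 101.6]
dark [245  91  24  25 491] [256.5 103. ] [0.628 0.099 0.205]
w_l3 px [252.3 138. ] r/rexp 0.99 world [0.6245 0.0707 0.191 ]
0.211 [205.3 147.6]
0.191 [205.7 154. ]
0.185 [205.8 155.9]
0.115 [207.  177.2]
138 [95, 96, 103, 102, 100, 98, 103, 103, 98, 94, 95, 94, 81, 49, 59, 62, 52, 49, 59, 52, 53]
140 [95, 96, 103, 97, 98, 85, 101, 104, 101, 93, 77, 52, 52, 54, 54, 58, 52, 52, 56, 61, 53]
142 [95, 94, 104, 102, 102, 98, 130, 131, 113, 93, 93, 75, 70, 78, 63, 56, 56, 54, 57, 61, 55]
144 [94, 95, 104, 104, 103, 144, 160, 125, 99, 93, 96, 95, 93, 65, 53, 56, 64, 60, 59, 56, 60]
146 [94, 93, 105, 102, 104, 113, 103, 97, 98, 95, 69, 58, 49, 46, 50, 46, 45, 50, 54, 55, 63]
148 [93, 96, 101, 102, 110, 98, 98, 96, 82, 44, 42, 40, 46, 50, 51, 49, 47, 50, 48, 50, 48]
150 [95, 94, 101, 102, 101, 92, 91, 93, 76, 35, 34, 39, 93, 55, 54, 58, 50, 53, 61, 52, 49]
152 [117, 98, 92, 88, 91, 93, 111, 170, 151, 42, 33, 83, 174, 112, 74, 47, 48, 46, 49, 53, 52]
154 [137, 138, 133, 132, 103, 143, 178, 177, 177, 82, 44, 69, 130, 173, 172, 92, 46, 49, 49, 49, 48]
156 [124, 118, 127, 14
[... 831 characters left out ...]
, 91, 137, 190, 189, 190, 154, 42]
174 [72, 57, 51, 56, 95, 137, 128, 92, 95, 98, 98, 99, 99, 97, 92, 123, 190, 189, 189, 160, 40]
176 [141, 136, 141, 136, 147, 150, 132, 95, 95, 98, 98, 97, 99, 99, 94, 98, 180, 189, 190, 154, 74]
178 [149, 145, 151, 148, 148, 150, 119, 128, 124, 105, 109, 110, 108, 105, 103, 94, 191, 189, 190, 171, 80]
180 [145, 149, 151, 150, 140, 119, 93, 94, 102, 102, 102, 103, 102, 96, 83, 75, 149, 181, 188, 145, 80]
182 [125, 112, 122, 116, 113, 115, 95, 81, 84, 87, 88, 87, 86, 85, 83, 86, 188, 182, 181, 128, 78]
184 [189, 181, 180, 126, 118, 113, 99, 79, 82, 85, 88, 88, 89, 85, 82, 104, 185, 188, 188, 157, 77]
top exp [240.5 138.6]
knob [247.8 135. ] 311 [240.4 137.4]
```

Knob centre, lid height and the upright silhouette all match the expected seated stack, and the gripper is clear. Handing in.

```bash
python3 -c "
from rig import order;print(order.hand_in())"
```

```text
the job is handed in; nothing more can be done
None
```

The filtration unit is built on the open port in the order you gave: head, disc, funnel, lid. I handed it in at about 37 s of simulated time; `order.hand_in()` gives no verdict, so success is not confirmed.

**What the last checks showed**
- **Head:** it seated at the expected height (tool at 0.0935 m against 0.0932 m expected). The side force was about 3 N before release.
- **Disc:** the wrist picture showed it lying centred in the recess, with an even ring all round.
- **Funnel:** its centre measured (0.628, 0.099) m, against (0.628, 0.099) m for the head in the same view. Its outline was vertical in the scene camera.
- **Lid:** the knob measured (0.628, 0.099) m. Its top showed at the image row expected for a seated lid, and the plate looked level. The gripper was open and about 10 cm above the stack.

**What failed or disagreed**
- **First funnel grip:** the opening read about 61 mm on the 56 mm tube, so I set the funnel down and gripped it again at the bead.
- **Lid plate circle fit:** it locked onto the wrong edge, so I discarded it.
- **Overhead knob check:** its dark mask also picked up other dark pixels and landed about 7 px off, so I discarded that too.
- **Port position:** the overhead and wrist cameras differed by 2–4 mm on the port, so I used the wrist camera.
- **Picture limit:** I reached the 16-picture viewing limit before placing the funnel, so the funnel and lid placements were checked by numbers only.

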